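# Lock out the spin drive and hold the test-stand guard open

### The arm

A 7-joint arm with a two-finger parallel gripper is mounted at the origin on the work surface. World frame = base frame: x ahead of the robot, y to its left, z up, the work surface at z = 0. Lengths are in m, angles in rad, forces in N, time in s.
With the tool pointing down it reaches from about 0.4 to 0.85 m from the base axis. Payload 6.9 kg.
Tool frame: the origin (TCP) lies midway between the tips of the shut fingers; the grasp point (between the pads) lies ctrl.pinch_z behind it (ctrl.pinch_z is the distance from the TCP to the grasp point, in m); z points along the fingers, y is the line along which they close (so a half turn about z gives the same grasp; the last joint's range is limited). The gripper opens to 85 mm and grips with 20 to 120 N. Pads are 22 mm wide; open, the fingers measure 114 mm over their backs; the gripper's body (76 mm by 85 mm) begins 54 mm behind the grasp point. The pads swing forward as they close: fully open they stand 13 mm farther back than shut.
Start: joints at [1.238, 0.507, -0.238, 1.5, 0.126, 1.149, -0.155], TCP at [0.266, -0.566, 0.231] pointing down, gripper open.
Joint ranges: [-3.08, 3.08], [-0.24, 2.05], [-1.43, 1.35], [0, 2.5], [-1.52, 4.66], [0.17, 1.96], [-2.89, 2.89]. Speed limits (rad/s): [2.39, 2.39, 3.14, 3.14, 3.14, 3.14, 3.14].

### API

Orientations are given as a unit quaternion [x, y, z, w].
In Python, from workcell import ctrl gives the robot as it stands.
- The arm moves only by the tool arm_command, never from a script. Its argument "deltas" is a list of rows, each a list of 3 entries, a list of its own where there are three numbers: the shift along the tool's x, y, z each as a share of 0.12 m, from -1 to 1, then the turn, a rotation vector about the tool's x, y, z each as a share of 180 degrees, from -1 to 1, then the opening, from -1 (shut) to 1 (fully open). A call has 1 to 8 rows; each row is the pose to reach, as a shift and turn from the pose commanded when the call began, along the tool's axes at that moment, turning the shorter way round; what a row does not reach only later rows make up. A row lasts 1/8 s, in which the tool goes at most 62.5 mm and 10.7 degrees, less where a joint would pass 70% of its speed; a pose out of reach is approached as far as the arm can. A call with a number of a shift or a turn outside -1 to 1 is refused whole. A call with a gripper value outside its range is refused whole. The fingers move at their own pace and stop on an object; the grip force is fixed at half the most. Time passes only in rows, so rows that repeat a pose let the fingers close. It gives the time, the measured TCP pose, the force, the opening and the grip force at its end, in the units of the state.
- ctrl.state(): the state, without advancing time (a new reading comes with each control period).
- ctrl.get_image(name): name is "scene" or "side" or "wrist"; returns the picture (420x560x3 uint8, red, green, blue); there is no depth.
- ctrl.camera_params(name): a dict with "fx", "fy", "cx", "cy" (pixels), "dist" ([k1, k2, p1, p2, k3] as OpenCV has them; the pictures are not rectified), "R" (3x3) and "t" (3): a world point X has camera coordinates R X + t. Camera axes: x right, y down, z forward; pixel columns grow to the right and rows downward; lengths in m; the calibration is good to about 2 mm. A picture is of the moment at which its call begins: read the wrist's pose just before it. camera_params takes no time and is no camera call; for the wrist camera it gives the pose at the moment of the call.
- ctrl.close_job(): hands the job in; it is judged then, once.
Trained networks look in the newest picture that a camera, given by its name, has taken for a name from the list of things; names that differ only in an ending like _2 or _b are one class to them, and where a whole thing is asked for, a point or a joint stands for the part that bears it (a point fixed in the world has none). Each returns a list of dicts, best first, with "conf" (0 to 1); they miss things now and then, are a little off and sometimes report something else, mostly with a low value. They report only what shows in the picture. A call takes as long as a camera call. They do not tell look-alikes from the thing itself.
- ctrl.look_for(camera, name): "extent" ([centre column, centre row, width, height] in pixels, round what is visible of it).
The state is a dict: "t": time; "joints": joint angles; "joint_vel": joint speeds; "joint_efforts": joint torques, N m; "ee_pos": TCP position; "ee_rot": TCP orientation; "force": force on the tool from outside, world axes, zero at the start; "moment": the same for the moment, N m; "opening": finger opening in m; "grasp_force": force on a finger pad.
Only numpy, scipy, OpenCV 4.12 (cv2) and the standard library are available. Lean on these libraries where they do the work, as an engineer would, in place of code of your own. Each camera call takes 0.05 s, during which the arm holds its last target. There are 200 camera calls.

### The job

Turn the black lock collar on the drive unit clockwise until its yellow pointer lines up with the red locked mark; only then lift the yellow-framed guard of the blue turbo test stand, which has a ball knob in front, to 60 degrees from closed. The guard falls shut by itself, so finish while still holding it steady at 60 degrees with the gripper; leave the collar locked and the other things on the bench where they are.

Things in the scene. Friction and masses are not known exactly. Their poses are not given: they have to be found in the camera images.
- stand: turbo spin-test stand, fixed to the bench: open-topped blue box 170 mm deep (x) by 200 mm wide (y) by 104 mm high, a silver turbo core inside it; origin at the centre of its underside, its -x side is the front, where the guard's knob is; its z is up. It may stand left or right of the drive unit.
- guard: the guard: flat lid 170 x 200 x 8 mm, clear window in a yellow frame, about 0.4 kg (varies by 30 %), lying level on the stand when closed and hinged along the stand's rear top edge. Origin on the hinge axis, at mid-width; its own -x points along the lid to the knob, its y along the hinge, its z out of the lid's outer face. Nothing latches it.
- guard_axis (a point): midpoint of the guard's hinge axis, 110 mm above the bench, 85 mm behind the stand's centre; the axis is level, along the stand's y. The guard's mid-plane passes through it.
- guard_knob (a point): centre of the black ball knob, 28 mm in diameter, on a 10 mm thick steel stalk in line with the lid, 45 mm out from the middle of the lid's front edge and 215 mm from the hinge axis; moves with the guard (110 mm above the bench when closed, 296 mm at 60 degrees). The ball can turn between the finger pads.
- guard_hinge (a joint): guard angle in rad: 0 closed (lid level), grows as the knob swings up and towards the rear, 1.047 is 60 degrees, stop at 1.35. It falls shut from every angle.
- drive: drive unit, fixed to the bench: grey block 130 x 130 x 30 mm with a steel post of 28 mm diameter standing at its centre to 78 mm above the bench; origin at the centre of its underside. The red locked mark lies on its top towards its -x side, the green unlocked mark 1.2 rad anticlockwise from it, seen from above.
- collar_axis (a point): point on the collar's upright turning axis, 54 mm above the bench, a good height to grip the collar from above. The collar is a black knurled ring round the post, 52 mm in outer diameter, from 32 to 66 mm above the bench, captive: it only turns. It is stiff (0.12 N m) and stays where it is left.
- collar_pointer (a point): outer tip of the collar's yellow pointer, a radial fin 7 mm wide and 8 mm high, from the collar's side (26 mm from the axis) to 45 mm from the axis, 38 mm above the bench. Turns with the collar.
- locked_mark (a point): centre of the red locked mark, a flat strip 16 x 10 mm on top of the drive unit, 55 mm from the collar's axis; locked means that the pointer points at it
- collar (a joint): collar angle in rad: 0 with the pointer at the green mark, grows clockwise seen from above, 1.2 with the pointer on the red locked mark; it can be turned too far, to a stop at 1.7
- bottle: small red bottle, 34 mm in diameter, 65 mm high, standing loose; origin under its centre. Leave it alone.
- bin: blue bin with bolts, 140 x 100 x 65 mm, loose; origin under its centre. Leave it alone.
- foam: white packing block, 120 x 120 x 50 mm with a round pocket, loose; origin under its centre. Leave it alone.
- gasket: flat steel ring, 90 mm outside diameter, 5 mm thick, lying loose; origin at its centre. Leave it alone.
Mind the look-alikes: they are no part of the job. What is meant by the drive is not brown or turquoise, and is the larger of those in its own colour.

How it is judged:
By the outcome, as a careful person would: the job done as asked, in the order asked, and still so for the second after the job is handed in, while the arm keeps its last pose, push and grip.
It also fails if it takes over 53 s, if anything falls off the work surface, if the arm or the gripper's body presses on something with over 40 N, if the wrist force passes 120 N, or if a joint passes its speed limit or range.

## Working session

There is one attempt and no reset: what is moved stays moved. The work goes in short steps, Python scripts to look and compute and a tool call to move; the robot and the scene stay as the last step left them, time stands still between calls to the robot, and variables do not carry over. Pictures are saved under pics/ and viewed, at most 10 in all, crops included, and the job is handed in when it is done.

Besides the shell and the picture viewer there is one more tool, called after "Request:" by a JSON object that holds its "name" and its "arguments". arm_command: Moves the arm, as the interface text tells. Shift numbers are shares of 0.12 m and turn numbers shares of 180 degrees, none past 1 either way. Its arguments: {"type":"object","properties":{"deltas":{"type":"array","items":{"type":"array"}}},"required":["deltas"]}

```bash
mkdir -p pics; ls; python3 - <<'E'
from workcell import ctrl
import cv2,numpy as np
print(ctrl.pinch_z); s=ctrl.state(); print({k:np.round(v,3) for k,v in s.items()})
ims=[]
for c in ["scene","side"]:
    im=ctrl.get_image(c); ims.append(im); cv2.imwrite(f"pics/{c}0.png",im[:,:,::-1])
    p=ctrl.camera_params(c); print(c,p)
    for n in ["drive","collar_axis","collar_pointer","locked_mark","stand","guard","guard_knob"]:
        print(n,[(np.round(d["extent"],1).tolist(),round(d["conf"],2)) for d in ctrl.look_for(c,n)])
E
```

```text
pics
0.0187
{'t': np.float64(0.0), 'joints': array([ 1.238,  0.508, -0.238,  1.501,  0.126,  1.149, -0.155]), 'joint_vel': array([-0.   , -0.   ,  0.001,  0.   , -0.002,  0.   ,  0.   ]), 'joint_efforts': array([ 1.0000e-03, -6.2059e+01, -2.1860e+00, -2.4966e+01,  1.3000e-02,
        1.2000e-02,  0.0000e+00]), 'ee_pos': array([ 0.265, -0.565,  0.23 ]), 'ee_rot': array([ 0.976,  0.218, -0.   , -0.001]), 'force': array([0.906, 0.537, 0.146]), 'moment': array([-0.012,  0.013,  0.002]), 'grasp_force': np.float64(0.0), 'opening': np.float64(0.085)}
scene {'fx': 389.4518331018217, 'fy': 389.4518331018217, 'cx': 281.0868675343112, 'cy': 213.69542004271838, 'dist': array([0.02254148, 0.        , 0.        , 0.        , 0.        ]), 'R': array([[ 0.77448885,  0.63243599, -0.01384693],
       [ 0.49811048, -0.62319295, -0.6029233 ],
       [-0.3899397 ,  0.46006008, -0.79767898]]), 't': array([-0.44845593, -0.25295301,  1.27489   ])}
drive [([250.8, 182.2, 37.6, 36.4], 0.95), ([256.8, 268.1, 70.6, 66.4], 0.83), ([309.1, 323.1, 64.3, 61.1], 0.77), ([157.6, 248.1, 75.8, 61.9], 0.59)]
collar_axi
[... 1115 characters left out ...]
73.6, 39.1, 28.9], 0.84), ([299.3, 200.8, 50.8, 37.5], 0.57)]
collar_axis [([318.9, 267.6, 40.1, 32.1], 0.9), ([375.4, 210.1, 55.1, 42.2], 0.86), ([298.5, 202.1, 55.3, 40.6], 0.69), ([262.4, 175.9, 37.9, 27.8], 0.67), ([301.9, 193.2, 14.6, 17.9], 0.58)]
collar_pointer [([378.5, 203.4, 13.8, 17.0], 0.71), ([260.5, 170.8, 9.7, 9.2], 0.56), ([300.8, 194.6, 12.3, 15.4], 0.45)]
locked_mark [([259.4, 174.1, 37.7, 26.0], 0.86), ([376.1, 208.4, 47.9, 39.6], 0.72), ([296.6, 202.3, 53.1, 44.8], 0.6), ([320.3, 266.9, 41.6, 31.9], 0.59)]
stand [([246.0, 251.1, 90.7, 90.8], 0.6), ([297.1, 200.0, 52.0, 41.0], 0.39)]
guard [([247.6, 242.1, 87.3, 69.9], 0.76)]
guard_knob [([247.2, 240.5, 86.4, 69.7], 0.95)]
```

View pics/scene0.png

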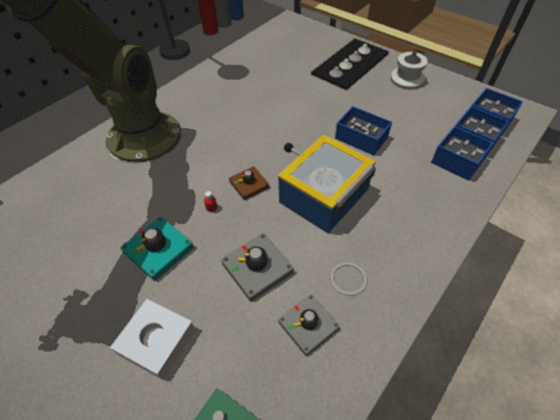

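View pics/side0.png

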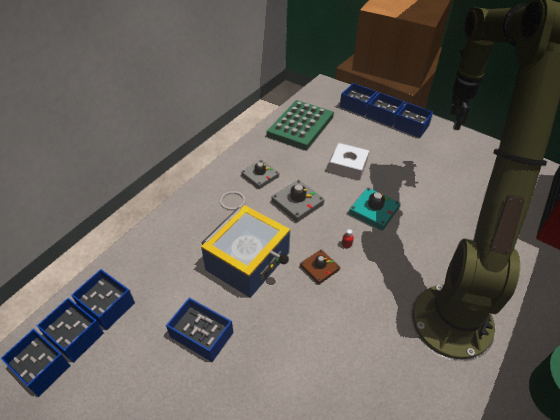

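The scene picture shows the larger grey drive at about (257,266) with its collar at (257,257), and the stand at (326,183) with its knob at (288,147). In the side picture the drive is at (298,200) and the knob at (284,259). The smaller grey, brown and turquoise units are look-alikes.

```bash
python3 - <<'E'
import cv2,numpy as np
a=cv2.imread("pics/scene0.png");b=cv2.imread("pics/side0.png")
def crop(im,x,y,w,h,W=400,H=300):
    c=cv2.resize(im[y:y+h,x:x+w],(W,H),interpolation=cv2.INTER_CUBIC)
    s=W/w
    for i in range(0,w,10):
        cv2.line(c,(int(i*s),0),(int(i*s),4 if (x+i)%50 else 12),(255,255,255),1)
    for i in range(0,h,10): cv2.line(c,(0,int(i*s)),(4,int(i*s)),(255,255,255),1)
    return c
m=np.vstack([np.hstack([crop(a,210,230,100,75),crop(b,260,170,80,60)]),np.hstack([crop(a,260,130,120,90),crop(b,190,200,120,90)])])
cv2.imwrite("pics/m.png",m)
E
```

```text
(no output)
```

View pics/m.png

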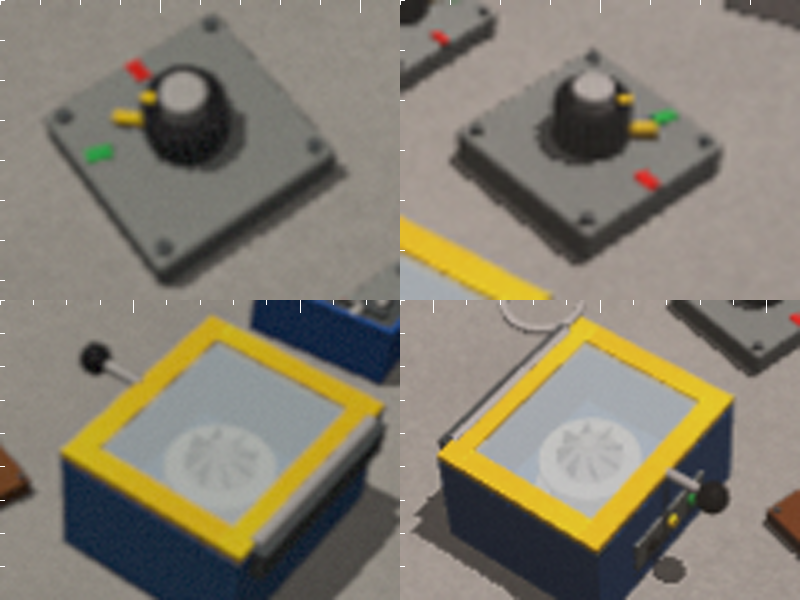

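```bash
cat > h.py <<'E'
import cv2,numpy as np
from workcell import ctrl
def und(c,uv,p=None):
    p=p or ctrl.camera_params(c); K=np.array([[p["fx"],0,p["cx"]],[0,p["fy"],p["cy"]],[0,0,1]])
    return cv2.undistortPoints(np.array([[uv]],float),K,p["dist"]).ravel(), np.c_[p["R"],p["t"]]
def tri(a,b,ca="scene",cb="side",pa=None,pb=None):
    u,P=und(ca,a,pa); v,Q=und(cb,b,pb)
    X=cv2.triangulatePoints(P,Q,u,v).ravel(); return X[:3]/X[3]
def ray(c,uv,z,p=None):
    u,P=und(c,uv,p); R,t=P[:,:3],P[:,3]; C=-R.T@t; d=R.T@[u[0],u[1],1]; return C+d*(z-C[2])/d[2]
E
cat > m.py <<'E'
from h import *
f=lambda m,s,o:((m[0]+.5)/s-.5+o[0],(m[1]+.5)/s-.5+o[1])
D={"post":((182,91),(196,88),.078),"red":((138,71),(248,180),.03),"green":((99,153),(264,117),.03),"ptr":((115,116),(256,128),.042),
"cL":((47,125),(320,150),.03),"cT":((215,12),(183,240),.03),"cR":((338,155),(58,137),.03),"cB":((158,272),(193,48),.03)}
S={"knob":((96,59),(312,197),.11),"fL":((62,153),(333,100),.114),"fT":((212,17),(197,250),.114),"rR":((383,107),(40,155),.114),"rB":((242,258),(185,18),.114)}
for d,s1,o1,s2,o2 in((D,4,(210,230),5,(260,170)),(S,10/3,(260,130),10/3,(190,200))):
    for k,(a,b,z) in d.items():
        a=f(a,s1,o1);b=f(b,s2,o2)
        print(k,tri(a,b).round(4),ray("scene",a,z)[:2].round(4),ray("side",b,z)[:2].round(4))
E
python3 m.py; python3 -c "
from scipy.spatial.transform import Rotation as R
from workcell import ctrl
print(R.from_quat(ctrl.state()['ee_rot']).as_matrix().round(3))"
```

```text
post [ 0.6116 -0.1368  0.0773] [ 0.6133 -0.1363] [ 0.6101 -0.1372]
red [ 0.5595 -0.1238  0.0312] [ 0.5601 -0.1226] [ 0.559  -0.1258]
green [ 0.5812 -0.1814  0.0316] [ 0.5812 -0.1804] [ 0.5814 -0.1835]
ptr [ 0.5757 -0.1602  0.0413] [ 0.5769 -0.1599] [ 0.5747 -0.1603]
cL [ 0.5378 -0.1842  0.0222] [ 0.543  -0.1862] [ 0.5337 -0.178 ]
cT [ 0.567  -0.0573  0.0271] [ 0.5686 -0.0586] [ 0.5654 -0.0552]
cR [ 0.691  -0.0897  0.0243] [ 0.6945 -0.0911] [ 0.6861 -0.0863]
cB [ 0.6599 -0.2153  0.0285] [ 0.6609 -0.2155] [ 0.6587 -0.2143]
knob [0.4754 0.1603 0.1111] [0.4753 0.1616] [0.4751 0.1591]
fL [0.5198 0.0614 0.111 ] [0.5227 0.0599] [0.5174 0.0628]
fT [0.5214 0.2591 0.1131] [0.5231 0.259 ] [0.5198 0.2589]
rR [0.6895 0.2569 0.1128] [0.6909 0.2567] [0.6875 0.2571]
rB [0.6875 0.0593 0.1139] [0.6906 0.0616] [0.684  0.0575]
[[ 0.905  0.425  0.   ]
 [ 0.425 -0.905 -0.   ]
 [ 0.     0.    -1.   ]]
```

The four drive and stand pictures agree. The drive axis is near (0.612, -0.137), the pointer is at 213° and the red mark at 166.3°, so the collar needs about 47° clockwise. The knob is at (0.475, 0.160, 0.110) and the stand's yaw is about -0.6°. I'll move towards the collar.

Request:
{"name": "arm_command", "arguments": {"deltas": [[[0.5,-0.25,0],[0,0,-0.022],1],[[1,-0.49,0],[0,0,-0.044],1],[[1,-0.49,0],[0,0,-0.044],1],[[1,-0.49,0],[0,0,-0.044],1]]}}

```text
t: 1.3
ee_pos: [0.3494, -0.4615, 0.2315]
ee_rot: [0.959, 0.285, -0.0, 0.0]
force: [0.2, 0.3, 1.1]
opening: 0.0852
grasp_force: 0.0
```

Request:
{"name": "arm_command", "arguments": {"deltas": [[[0.5,-0.16,0],[0,0,0],1],[[1,-0.325,0],[0,0,0],1],[[1,-0.325,0],[0,0,0],1]]}}

```text
t: 1.68
ee_pos: [0.4313, -0.3603, 0.2315]
ee_rot: [0.958, 0.287, 0.001, -0.0]
force: [0.0, -0.6, -0.1]
opening: 0.0852
grasp_force: 0.0
```

Request:
{"name": "arm_command", "arguments": {"deltas": [[[0.5,-0.16,0],[0,0,0],1],[[1,-0.325,0],[0,0,0],1],[[1,-0.325,0],[0,0,0],1]]}}

```text
t: 2.05
ee_pos: [0.5103, -0.2623, 0.2313]
ee_rot: [0.958, 0.287, 0.001, -0.001]
force: [-1.4, -0.8, 0.0]
opening: 0.0857
grasp_force: 0.0
```

Request:
{"name": "arm_command", "arguments": {"deltas": [[[0.5,-0.16,0],[0,0,0],1],[[1,-0.325,0],[0,0,0],1],[[1,-0.325,0],[0,0,0],1],[[1,-0.325,0],[0,0,0],1]]}}

```text
t: 2.55
ee_pos: [0.5863, -0.1701, 0.2308]
ee_rot: [0.959, 0.283, -0.001, 0.001]
force: [-0.9, -0.3, 0.3]
opening: 0.085
grasp_force: 0.0
```

```bash
cat > go.py <<'E'
from h import *
from scipy.spatial.transform import Rotation as R
def tool(p, yaw_y=None):
    s=ctrl.state(); M=R.from_quat(s["ee_rot"]).as_matrix()
    return (M.T@(np.array(p)-s["ee_pos"])/.12).round(3)
def show():
    s=ctrl.state(); M=R.from_quat(s["ee_rot"]).as_matrix()
    print(round(float(s["t"]),2),s["ee_pos"].round(4),"joints",s["joints"].round(2),"F",s["force"].round(1),"open",round(float(s["opening"]),4),"grip",round(float(s["grasp_force"]),1)); print(M.round(3)," yang",np.degrees(np.arctan2(M[1,1],M[0,1])).round(2))
E
python3 - <<'E'
from go import *
show(); print(tool([.612,-.137,.11]))
p=ctrl.camera_params("wrist"); im=ctrl.get_image("wrist"); cv2.imwrite("pics/w1.png",im[:,:,::-1]); np.save("w1p.npy",p,allow_pickle=True)
E
```

```text
2.55 [ 0.5863 -0.1701  0.2308] joints [ 0.46  0.49 -0.35  1.54  0.18  1.14 -0.92] F [-0.9 -0.3  0.3] open 0.085 grip 0.0
[[ 0.84   0.543 -0.001]
 [ 0.543 -0.84  -0.002]
 [-0.002  0.001 -1.   ]]  yang -57.1
[ 0.332 -0.116  1.006]
```

View pics/w1.png

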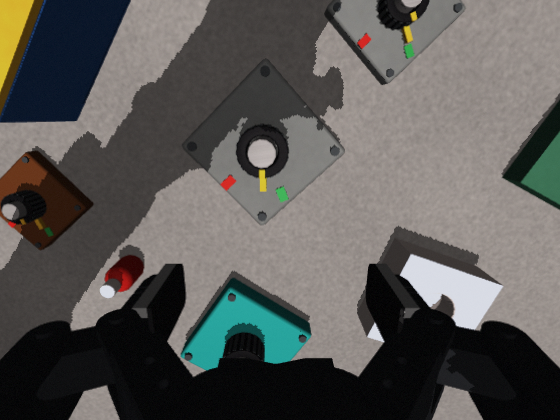

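The wrist picture shows the collar's post at (262,152), the pointer tip at (263,190), the red mark at (228,183) and the green one at (282,194). The bottle is well left, at (120,278).

```bash
python3 - <<'E'
from go import *
p=np.load("w1p.npy",allow_pickle=True).item()
c=ray("wrist",(262,152),.078,p); print(c)
for n,uv,z in(("ptr",(263,190),.042),("red",(228,183),.03),("green",(282,194),.03)):
    q=ray("wrist",uv,z,p); d=q-c; print(n,q.round(4),np.degrees(np.arctan2(d[1],d[0]))%360,np.hypot(*d[:2]).round(4))
for uv in((265,63),(183,146),(262,223),(344,151)): print(ray("wrist",uv,.03,p).round(4))
print(tri((255.1,252.3),(262,152),"scene","wrist",None,p).round(4))
E
```

```text
[ 0.61434052 -0.13754437  0.078     ]
ptr [ 0.5758 -0.1614  0.042 ] 211.74644488255268 0.0453
red [ 0.5585 -0.1249  0.03  ] 167.27064556980653 0.0572
green [ 0.581  -0.1832  0.03  ] 233.92411553271495 0.0565
[ 0.6858 -0.0939  0.03  ]
[ 0.5674 -0.063   0.03  ]
[ 0.5389 -0.1828  0.03  ]
[ 0.6586 -0.2137  0.03  ]
[ 0.6147 -0.1375  0.0813]
```

Request:
{"name": "arm_command", "arguments": {"deltas": [[[0.17,-0.06,0.3],[0,0,0],1],[[0.33,-0.11,0.7],[0,0,0],1],[[0.33,-0.11,1.0],[0,0,0],1],[[0.33,-0.11,1.0],[0,0,0],1],[[0.33,-0.11,1.0],[0,0,0],1]]}}

```text
t: 3.22
ee_pos: [0.6133, -0.1366, 0.1128]
ee_rot: [0.959, 0.283, 0.001, 0.001]
force: [-0.6, 0.0, 0.3]
opening: 0.0852
grasp_force: 0.0
```

```bash
python3 - <<'E'
from go import *
show(); print(tool([.6127,-.1377,.037]))
E
```

```text
3.23 [ 0.6133 -0.1366  0.1128] joints [ 0.37  0.63 -0.32  1.65  0.24  0.9  -1.04] F [-0.6  0.   0.3] open 0.0852 grip 0.0
[[ 0.84   0.543  0.001]
 [ 0.543 -0.84  -0.001]
 [ 0.001  0.002 -1.   ]]  yang -57.09
[-0.01   0.004  0.631]
```

Request:
{"name": "arm_command", "arguments": {"deltas": [[[-0.01,0,0.2],[0,0,0],1],[[-0.01,0,0.45],[0,0,0],1],[[-0.01,0,0.63],[0,0,0],1],[[-0.01,0,0.63],[0,0,0],1],[[-0.01,0,0.63],[0,0,0],0.4],[[-0.01,0,0.63],[0,0,0],0.3]]}}

```text
t: 3.98
ee_pos: [0.613, -0.1355, 0.0374]
ee_rot: [0.959, 0.284, 0.001, 0.001]
force: [0.7, -0.3, 0.1]
opening: 0.0557
grasp_force: 0.4
```

Request:
{"name": "arm_command", "arguments": {"deltas": [[[0,0,0],[0,0,0],-1],[[0,0,0],[0,0,0],-1],[[0,0,0],[0,0,0],-1],[[0,0,0],[0,0,0],-1],[[0,0,0],[0,0,0],-1],[[0,0,0],[0,0,0],-1]]}}

```text
t: 4.72
ee_pos: [0.6138, -0.1366, 0.0381]
ee_rot: [0.959, 0.284, 0.002, 0.002]
force: [-1.0, -2.0, 8.1]
opening: 0.0504
grasp_force: 61.1
```

```bash
python3 -c "
from go import *
show()"
```

```text
4.72 [ 0.6138 -0.1366  0.0381] joints [ 0.35  0.72 -0.29  1.71  0.28  0.75 -1.07] F [-1.  -2.   8.1] open 0.0504 grip 61.1
[[ 0.839  0.545  0.005]
 [ 0.545 -0.839 -0.002]
 [ 0.003  0.004 -1.   ]]  yang -57.01
```

Request:
{"name": "arm_command", "arguments": {"deltas": [[[0,0,0],[0,0,0.03],-1],[[0,0,0],[0,0,0.07],-1],[[0,0,0],[0,0,0.11],-1],[[0,0,0],[0,0,0.15],-1],[[0,0,0],[0,0,0.19],-1],[[0,0,0],[0,0,0.23],-1],[[0,0,0],[0,0,0.25],-1],[[0,0,0],[0,0,0.25],-1]]}}

```text
t: 5.72
ee_pos: [0.614, -0.1376, 0.0382]
ee_rot: [0.994, -0.105, 0.003, 0.001]
force: [0.9, -4.3, 8.1]
opening: 0.0508
grasp_force: 61.3
```

```bash
python3 - <<'E'
from go import *
show()
p=ctrl.camera_params("wrist"); im=ctrl.get_image("wrist"); s=ctrl.get_image("side");q=ctrl.get_image("scene")
r=lambda c,k:cv2.resize(c,None,fx=k,fy=k,interpolation=cv2.INTER_CUBIC)
m=np.hstack([cv2.resize(im,(400,300)),np.zeros((300,400,3),np.uint8)]); n=np.hstack([r(q[230:305,210:310],4),r(s[170:230,260:340],5)])
cv2.imwrite("pics/c1.png",np.vstack([m,n])[:,:,::-1])
E
```

```text
5.72 [ 0.614  -0.1376  0.0382] joints [ 0.22  0.7  -0.07  1.71  0.07  0.72 -1.66] F [ 0.9 -4.3  8.1] open 0.0508 grip 61.3
[[ 0.978 -0.209  0.005]
 [-0.209 -0.978 -0.003]
 [ 0.006  0.002 -1.   ]]  yang -102.07
```

View pics/c1.png

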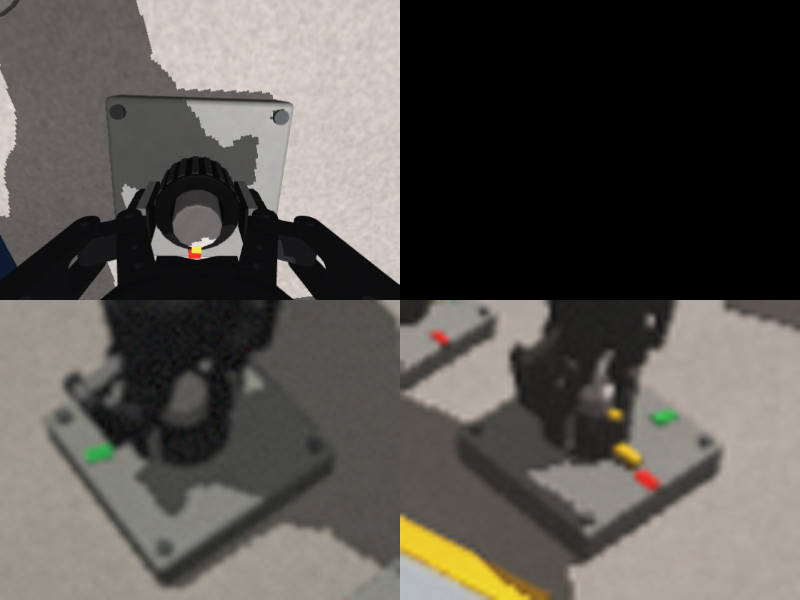

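The side view (lower right) shows the yellow pointer tip at about (630,455) lined up with the red mark at (648,480). I'll release, rise and check it from above.

Request:
{"name": "arm_command", "arguments": {"deltas": [[[0,0,0],[0,0,0],1],[[0,0,0],[0,0,0],1],[[0,0,0],[0,0,0],1],[[0,0,-0.3],[0,0,0],1],[[0,0,-0.7],[0,0,0],1],[[-0.4,0,-1],[0,0,0],1],[[-0.4,0,-1],[0,0,0],1],[[-0.4,0,-1],[0,0,0],1]]}}

```text
t: 6.88
ee_pos: [0.5653, -0.1251, 0.1556]
ee_rot: [0.995, -0.104, 0.0, -0.0]
force: [-0.0, -0.6, -0.1]
opening: 0.0852
grasp_force: 0.0
```

```bash
cat > chk.py <<'E'
from go import *
def run(f):
    show()
    p=ctrl.camera_params("wrist"); im=ctrl.get_image("wrist")
    cv2.imwrite(f,im[:,:,::-1]); h=cv2.cvtColor(im,cv2.COLOR_RGB2HSV)
    for n,lo,hi,z in(("ylw",(20,150,90),(32,255,255),.042),("red",(0,170,90),(8,255,255),.03),("red2",(172,170,90),(180,255,255),.03),("grn",(50,120,60),(75,255,255),.03)):
        m=cv2.inRange(h,lo,hi); k,_,st,ce=cv2.connectedComponentsWithStats(m)
        for i in range(1,k):
            if 30<st[i,4]<4000: print(n,st[i].tolist(),ce[i].round(1),ray("wrist",ce[i],z,p).round(4))
    return p,im
E
python3 -c "
from chk import *
run('pics/w2.png')"
```

```text
6.88 [ 0.5653 -0.1251  0.1556] joints [ 0.23  0.5  -0.08  1.73  0.05  0.91 -1.65] F [-0.  -0.6 -0.1] open 0.0852 grip 0.0
[[ 0.978 -0.207  0.   ]
 [-0.207 -0.978  0.   ]
 [ 0.    -0.    -1.   ]]  yang -101.92
ylw [273, 175, 9, 27, 184] [277.2 190.2] [ 0.5787 -0.1299  0.042 ]
ylw [0, 277, 28, 76, 1161] [  9.1 321.2] [0.5053 0.149  0.042 ]
red [271, 201, 11, 17, 161] [275.6 209.5] [ 0.5587 -0.1243  0.03  ]
grn [326, 164, 21, 17, 205] [335.8 172.5] [ 0.581  -0.1828  0.03  ]
```

View pics/w2.png

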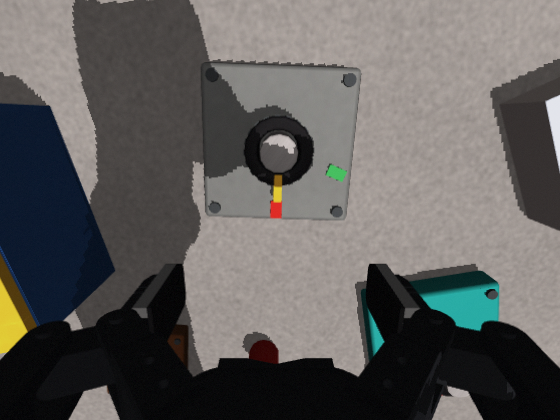

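The view from above shows the pointer (column 277, rows 175–200) lying on the red mark (column 276, row 209). By calculation they are at 166.9° and 166.6°, so the collar is locked. Next is the knob.

Request:
{"name": "arm_command", "arguments": {"deltas": [[[-0.2,-0.4,-0.2],[0,0,-0.03],1],[[-0.41,-0.8,-0.4],[0,0,-0.063],1],[[-0.41,-0.8,-0.4],[0,0,-0.063],1],[[-0.41,-0.8,-0.4],[0,0,-0.063],1]]}}

```text
t: 7.42
ee_pos: [0.5371, -0.0216, 0.2027]
ee_rot: [1.0, -0.005, -0.001, 0.0]
force: [0.5, -0.0, 0.2]
opening: 0.0855
grasp_force: 0.0
```

Request:
{"name": "arm_command", "arguments": {"deltas": [[[-0.15,-0.4,0],[0,0,0],1],[[-0.3,-0.75,0],[0,0,0],1],[[-0.3,-0.75,0],[0,0,0],1],[[-0.3,-0.75,0],[0,0,0],1]]}}

```text
t: 7.92
ee_pos: [0.5023, 0.0676, 0.2028]
ee_rot: [1.0, -0.006, -0.001, 0.001]
force: [0.4, -0.6, -0.0]
opening: 0.0853
grasp_force: 0.0
```

```bash
cat > k.py <<'E'
from go import *
def run(f):
    show(); p=ctrl.camera_params("wrist"); im=ctrl.get_image("wrist"); cv2.imwrite(f+".png",im[:,:,::-1]); np.save(f+".npy",p,allow_pickle=True)
    for n in("guard_knob",): print([(np.round(d["extent"],1).tolist(),round(d["conf"],2)) for d in ctrl.look_for("wrist",n)])
    P=np.c_[p["R"],p["t"]]
    K=np.array([[p["fx"],0,p["cx"]],[0,p["fy"],p["cy"]],[0,0,1]])
    print("expected",cv2.projectPoints(np.array([[.4754,.1603,.11]]),cv2.Rodrigues(p["R"])[0],p["t"],K,p["dist"])[0].ravel().round(1))
E
python3 -c "
from k import *
run('pics/k1'); print(tool([.4754,.1603,.2]))"
```

```text
7.92 [0.5023 0.0676 0.2028] joints [-0.06  0.35 -0.17  1.85  0.07  0.95 -1.85] F [ 0.4 -0.6 -0. ] open 0.0853 grip 0.0
[[ 1.    -0.013 -0.001]
 [-0.013 -1.    -0.001]
 [-0.001  0.001 -1.   ]]  yang -90.73
[([144.7, 132.5, 287.0, 263.7], 0.68)]
expected [162.5 245.5]
[-0.235 -0.772  0.025]
```

Request:
{"name": "arm_command", "arguments": {"deltas": [[[-0.1,-0.4,0],[0,0,0],1],[[-0.3,-0.77,0],[0,0,0],1],[[-0.3,-0.77,0],[0,0,0],1],[[-0.3,-0.77,0],[0,0,0],1]]}}

```text
t: 8.52
ee_pos: [0.4674, 0.1607, 0.2035]
ee_rot: [1.0, -0.006, 0.0, 0.0]
force: [-0.2, -0.7, -0.1]
opening: 0.0854
grasp_force: 0.0
```

```bash
python3 - <<'E'
from k import *
run('pics/k2')
a=cv2.imread("pics/k1.png");b=cv2.imread("pics/k2.png")
cv2.imwrite("pics/kk.png",np.hstack([cv2.resize(a[180:330,60:260],(400,300)),cv2.resize(b[150:300,180:380],(400,300))]))
E
```

```text
8.53 [0.4674 0.1607 0.2035] joints [-0.23  0.33 -0.2   1.88  0.08  0.94 -2.05] F [-0.2 -0.7 -0.1] open 0.0854 grip 0.0
[[ 1.    -0.012  0.   ]
 [-0.012 -1.    -0.001]
 [ 0.     0.001 -1.   ]]  yang -90.7
[([276.3, 111.6, 308.8, 223.2], 0.58), ([487.8, 259.9, 62.0, 44.8], 0.44)]
expected [275.1 203.4]
```

View pics/kk.png

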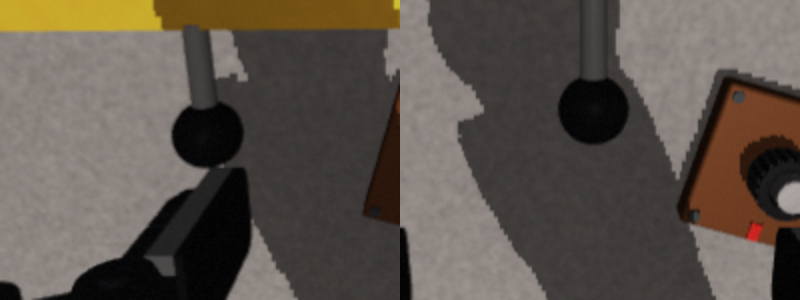

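The crops show the ball at (163.5,247) in the first wrist view and (276,204) in the second. That is within about 1 px of the projected (0.475, 0.160, 0.110), so the position is confirmed. I'll go down and grip.

Request:
{"name": "arm_command", "arguments": {"deltas": [[[0.06,0,0.3],[0,0,0],1],[[0.06,0,0.6],[0,0,0],1],[[0.06,0,0.85],[0,0,0],1],[[0.06,0,0.95],[0,0,0],1],[[0.06,0,0.95],[0,0,0],1],[[0.06,0,0.95],[0,0,0],0],[[0.06,0,0.95],[0,0,0],-0.2],[[0.06,0,0.95],[0,0,0],-0.2]]}}

```text
t: 9.62
ee_pos: [0.4743, 0.1621, 0.0904]
ee_rot: [1.0, -0.005, 0.001, -0.0]
force: [-0.0, -0.3, -0.6]
opening: 0.0348
grasp_force: 0.0
```

Request:
{"name": "arm_command", "arguments": {"deltas": [[[0,0,0],[0,0,0],-1],[[0,0,0],[0,0,0],-1],[[0,0,0],[0,0,0],-1],[[0,0,0],[0,0,0],-1],[[0,0,0],[0,0,0],-1]]}}

```text
t: 10.25
ee_pos: [0.4742, 0.1599, 0.0907]
ee_rot: [1.0, -0.006, 0.0, 0.001]
force: [-1.8, -6.4, 10.0]
opening: 0.025
grasp_force: 58.2
```

```bash
python3 - <<'E'
from go import *
show()
H=np.array([.6904,.158]); M=R.from_quat(ctrl.state()["ee_rot"]).as_matrix(); y=np.radians(-.6)
k=lambda a:np.array([H[0]-.215*np.cos(a)*np.cos(y),H[1]-.215*np.cos(a)*np.sin(y),.11+.215*np.sin(a)])
b=0
for a in range(5,65,5): print(a,(M.T@(k(np.radians(a))-k(0))/.12).round(3))
E
```

```text
10.25 [0.4742 0.1599 0.0907] joints [-0.26  0.49 -0.17  2.01  0.14  0.66 -2.1 ] F [-1.8 -6.4 10. ] open 0.025 grip 58.2
[[ 1.    -0.012  0.001]
 [-0.012 -1.    -0.002]
 [ 0.001  0.002 -1.   ]]  yang -90.68
5 [ 0.007  0.    -0.156]
10 [ 0.027  0.001 -0.311]
15 [ 0.061  0.001 -0.464]
20 [ 0.108  0.001 -0.613]
25 [ 0.168  0.002 -0.757]
30 [ 0.241  0.002 -0.896]
35 [ 0.325  0.002 -1.027]
40 [ 0.42   0.002 -1.151]
45 [ 0.526  0.002 -1.267]
50 [ 0.641  0.002 -1.372]
55 [ 0.765  0.002 -1.467]
60 [ 0.897  0.002 -1.551]
```

Request:
{"name": "arm_command", "arguments": {"deltas": [[[0.003,0,-0.08],[0,0,0],-1],[[0.01,0,-0.2],[0,0,0],-1],[[0.03,0,-0.33],[0,0,0],-1],[[0.061,0,-0.464],[0,0,0],-1],[[0.108,0,-0.613],[0,0,0],-1],[[0.168,0,-0.757],[0,0,0],-1],[[0.241,0,-0.896],[0,0,0],-1],[[0.241,0,-0.896],[0,0,0],-1]]}}

```text
t: 11.25
ee_pos: [0.5033, 0.1597, 0.1978]
ee_rot: [1.0, -0.006, 0.0, 0.001]
force: [1.8, -4.8, -3.9]
opening: 0.025
grasp_force: 59.3
```

```bash
python3 - <<'E'
from go import *
show()
r=lambda c,k:cv2.resize(c,None,fx=k,fy=k,interpolation=cv2.INTER_CUBIC)
a=ctrl.get_image("scene");b=ctrl.get_image("side")
cv2.imwrite("pics/l1.png",np.hstack([r(a[80:230,240:390],2.66),r(b[150:300,170:320],2.66)])[:,:,::-1])
E
```

```text
11.25 [0.5033 0.1597 0.1978] joints [-0.22  0.39 -0.19  1.81  0.09  0.96 -2.03] F [ 1.8 -4.8 -3.9] open 0.025 grip 59.3
[[ 1.    -0.012  0.   ]
 [-0.012 -1.    -0.002]
 [ 0.     0.002 -1.   ]]  yang -90.69
```

View pics/l1.png

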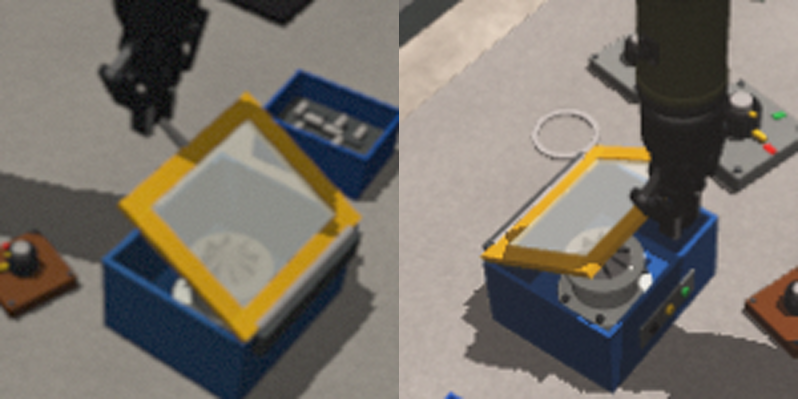

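Both views show the guard at about 30° with the ball held, so I'll carry on to 60°.

Request:
{"name": "arm_command", "arguments": {"deltas": [[[0.05,0,-0.08],[0,0,0],-1],[[0.13,0,-0.19],[0,0,0],-1],[[0.232,0,-0.315],[0,0,0],-1],[[0.342,0,-0.425],[0,0,0],-1],[[0.462,0,-0.525],[0,0,0],-1],[[0.58,0,-0.61],[0,0,0],-1],[[0.656,0,-0.655],[0,0,0],-1],[[0.656,0,-0.655],[0,0,0],-1]]}}

```text
t: 12.35
ee_pos: [0.5819, 0.1593, 0.2753]
ee_rot: [1.0, -0.006, -0.0, 0.001]
force: [1.1, -6.0, -5.7]
opening: 0.0252
grasp_force: 59.7
```

Request:
{"name": "arm_command", "arguments": {"deltas": [[[0,0,0],[0,0,0],-1],[[0,0,0],[0,0,0],-1],[[0,0,0],[0,0,0],-1],[[0,0,0],[0,0,0],-1]]}}

```text
t: 12.85
ee_pos: [0.5813, 0.1593, 0.275]
ee_rot: [1.0, -0.006, -0.001, 0.001]
force: [1.8, -5.2, -6.1]
opening: 0.0251
grasp_force: 59.6
```

```bash
python3 - <<'E'
from go import *
show()
r=lambda c,k:cv2.resize(c,None,fx=k,fy=k,interpolation=cv2.INTER_CUBIC)
a=ctrl.get_image("scene");b=ctrl.get_image("side")
cv2.imwrite("pics/l2.png",np.hstack([r(a[80:230,260:360],4),r(b[120:270,200:300],4)])[:,:,::-1])
s=ctrl.state()["ee_pos"]; g=s+[0,0,.0187]
print("angle est",np.degrees(np.arctan2(g[2]-.1094,.6904-g[0])),np.hypot(g[2]-.1094,.6904-g[0]))
E
```

```text
12.85 [0.5813 0.1593 0.275 ] joints [-0.19  0.44 -0.19  1.49  0.09  1.22 -1.97] F [ 1.8 -5.2 -6.1] open 0.0251 grip 59.6
[[ 1.    -0.011 -0.002]
 [-0.011 -1.    -0.002]
 [-0.002  0.002 -1.   ]]  yang -90.63
angle est 59.360681362882275 0.2141388042806479
```

View pics/l2.png

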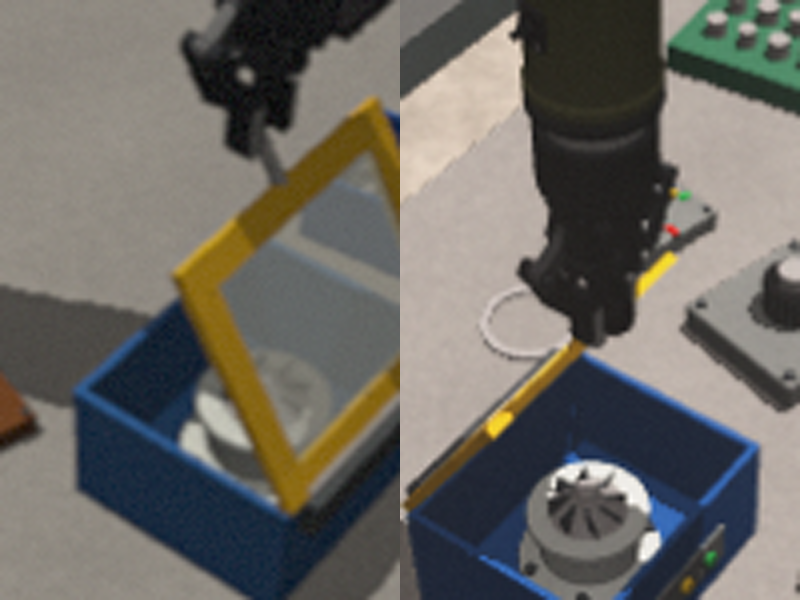

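The scene crop shows the guard about upright, with its front corners at (177,275) and (375,97), which are image pixels (304,149) and (353.6,104). I'll fit the angle to those.

```bash
python3 - <<'E'
from go import *
p=ctrl.camera_params("scene");K=np.array([[p["fx"],0,p["cx"]],[0,p["fy"],p["cy"]],[0,0,1]])
y=np.radians(-.6); ex=np.array([np.cos(y),np.sin(y),0]);ey=np.array([-np.sin(y),np.cos(y),0]);ez=np.array([0,0,1.])
H=np.array([.6904,.158,.11])
for a in(0,57,58,59,60,61,62):
    t=np.radians(a); u=-ex*np.cos(t)+ez*np.sin(t); n=ex*np.sin(t)+ez*np.cos(t)
    X=[H+.17*u+s*.1*ey+w*n for s in(-1,1) for w in(-.004,.004)]
    print(a,cv2.projectPoints(np.array(X),cv2.Rodrigues(p["R"])[0],p["t"],K,p["dist"])[0].reshape(-1,2).round(1).tolist())
f=lambda m:((m[0]+.5)*.3-.5+260,(m[1]+.5)*.3-.5+130)
print("closed meas",f((62,153)),f((212,17)))
E
```

```text
0 [[277.3, 177.1], [277.2, 175.0], [322.7, 136.5], [323.0, 134.4]]
57 [[301.2, 148.8], [303.7, 148.6], [351.3, 104.7], [353.9, 104.3]]
58 [[302.1, 148.7], [304.6, 148.6], [352.3, 104.5], [354.8, 104.1]]
59 [[303.0, 148.7], [305.5, 148.6], [353.2, 104.4], [355.8, 104.1]]
60 [[303.9, 148.6], [306.5, 148.7], [354.2, 104.2], [356.8, 104.0]]
61 [[304.9, 148.6], [307.5, 148.7], [355.1, 104.1], [357.8, 103.9]]
62 [[305.8, 148.7], [308.4, 148.8], [356.1, 104.0], [358.8, 103.9]]
closed meas (278.25, 175.55) (323.25, 134.75)
```

Request:
{"name": "arm_command", "arguments": {"deltas": [[[0.008,0,-0.005],[0,0,0],-1],[[0.016,0,-0.01],[0,0,0],-1],[[0.016,0,-0.01],[0,0,0],-1],[[0.016,0,-0.01],[0,0,0],-1],[[0.016,0,-0.01],[0,0,0],-1],[[0.016,0,-0.01],[0,0,0],-1]]}}

```text
t: 13.7
ee_pos: [0.5831, 0.1593, 0.2761]
ee_rot: [1.0, -0.005, -0.001, 0.001]
force: [1.6, -6.1, -5.8]
opening: 0.0248
grasp_force: 59.7
```

```bash
python3 - <<'E'
from go import *
show()
g=ctrl.state()["ee_pos"]+[0,0,.0187]
print("angle est",np.degrees(np.arctan2(g[2]-.1094,.6904-g[0])))
print(ctrl.close_job())
E
```

```text
13.7 [0.5831 0.1593 0.2761] joints [-0.19  0.44 -0.19  1.48  0.09  1.23 -1.97] F [ 1.6 -6.1 -5.8] open 0.0248 grip 59.7
[[ 1.    -0.011 -0.002]
 [-0.011 -1.    -0.002]
 [-0.002  0.002 -1.   ]]  yang -90.63
angle est 59.93710277983735
the job is handed in; nothing more can be done
None
```

I turned the collar to the locked mark (pointer within about 1° of it), then lifted the guard and handed the job in at 13.7 s with the gripper holding it at an estimated 59.9°; no verdict came back.

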